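Clamp a plaster casting mould with an eccentric

TASK

Stand the loose plaster mould half on the casting cradle, between the two guide rails with its hollow towards the fixed half, and close the mould. Then swing the red handle of the eccentric counter-clockwise until the brass lobe bears on the back of the loose half and holds the mould shut with about 12 newtons (5 to 20 will do; the plaster is soft, so never go beyond 28), and let go of it clamped like that. Do not ram or drop the mould, and leave the other things on the bench alone.

Things in the scene. Friction and masses are not known exactly. Their poses are not given: they have to be found in the camera images.
- mould_half: Loose half of a plaster mould: off-white block 46 mm thick (its x), 60 wide (y), 76 tall, about 0.3 kg. Origin: centre of its underside, z up. A hollow 30 mm wide, 20 deep is open to its +x face (parting face) and the top, so from above it is a U; the -x face is the plain back. Stands upright on the bench. Grip it across its width (y), above mid-height.
- mould_face (a point): Centre of the loose half's parting face (the hollow's side), 23 mm along +x from the body's origin and 38 mm above its underside.
- cradle: Casting cradle, fixed to the bench: a plywood board, top 12 mm above the bench, x from -98 to +118 mm, y +-60 mm. Origin on the bench under the board; +x runs from the eccentric past the rails to the fixed half, z up.
- bay (a point): Middle of the bay for the loose half: cradle x = +11, y = 0, on the board's top (z = 12 mm). Two aluminium rails run along x, 23 mm to either side of this point; inner faces at y = +-32 mm (2 mm play each side of the half), upright up to z = 24 mm, then flaring out to y = +-38 mm at z = 34 mm as a lead-in.
- stop (a point): Cradle x = +35, y = 0, z = 50 mm: nominal centre of the fixed half's parting face (a block like the loose one, hollow towards -x). Its bracket sits in slots, so the true face is 3.5 mm more or less along x (this point does not show it): find it by touch. Behind it a stiff rubber buffer gives 1 mm for about 8 N, up to 6 mm.
- axle (a point): Axle of the eccentric: cradle x = -41.5, y = 0, z = 46 mm (the lobe's mid-height). At cam angle q the lobe reaches 26 - 14 cos(q) mm from here towards +x. With the mould closed it first touches the loose half's back at 1.6 to 2.2 rad, as the fixed half stands; about 0.07 rad more adds 8 N.
- cam (a joint): Angle q of the eccentric, rad, counter-clockwise from above, 0 to 2.9; starts at 0 to 0.35. The finger post stands at 115 deg + q from the cradle's +x. About 0.1 N m of dry friction; stays where left. The lobe rubs on the plaster (coefficient about 0.6), so each newton it presses adds about 0.6 N (0.5 to 0.75) to the push needed along the post's path.
- cam_post (a point): Grip point on the eccentric's upright red finger post: round, 17 mm thick, 60 mm from the axle; the point is on the post's axis 94 mm above the bench. The post stands free from z = 66 to its top at 106 mm, on a red lever (z = 58 to 66 mm), and turns with the cam.
- eccentric: The eccentric with its handle. Its brass lobe is a disc of 26 mm radius whose centre lies 14 mm off the axle along its own -x, between z = 34 and 58 mm above the bench. Origin on the axle at the disc's underside. Its contact force on the loose half is the clamping force.
- bulb: Bystander: pink glaze squeeze bulb, 72 mm across, 98 mm tall. Origin under its centre.
- brush: Bystander: brush, 200 mm long, lying along its x.
- rib: Bystander: flat wooden potter's rib, 100 x 50 x 8 mm. Origin under its centre.
- egg: Bystander: green ceramic egg, 66 mm across, 86 mm tall. Origin under its centre.
- glaze_cup: Bystander: small terracotta cup, 64 mm across, 60 mm tall. Origin under its centre.
There are look-alikes about, which are no part of the job. Leave any green look-alike of the cradle alone.

How it is judged:
By the outcome, as a careful person would: the job done as asked, in the order asked, and still so for the second after the job is handed in, with the robot touching nothing.
It also fails if it takes over 72 s, if anything falls off the work surface, if the arm or the gripper's body presses on something with over 40 N, if the wrist force passes 120 N, or if a joint passes its speed limit or range.

ROBOT

A 6-joint arm with a two-finger parallel gripper is mounted at the origin on the work surface. World frame = base frame: x ahead of the robot, y to its left, z up, the work surface at z = 0. Lengths are in m, angles in rad, forces in N, time in s.
With the tool pointing down it reaches from about 0.325 to 0.775 m from the base axis. Payload 9.3 kg.
Tool frame: the origin (TCP) lies on the centre line of the jaws, within the pads' length; the fingertips stand 14 mm ahead of it and the grasp point (between the pads) lies 5 mm behind it (nose_length is the distance from the TCP to the fingertips, in m); z points along the fingers, y is the direction in which the jaws open and shut (so a half turn about z gives the same grasp; the last joint's range is limited). The gripper opens to 85 mm and grips with 20 to 120 N. Pads are 22 mm wide; open, the fingers measure 114 mm over their backs; the gripper's body (76 mm by 85 mm) begins 54 mm behind the grasp point. The pads swing forward as they close: fully open they stand 13 mm farther back than shut.
Start: joints at [1.101, 0.259, 0.021, 1.334, 0, 1.418], TCP at [0.171, 0.523, 0.245] pointing down, gripper open.
Joint ranges: [-3.04, 3.04], [-0.91, 1.82], [-1.04, 1.36], [-1.92, 1.95], [-1.52, 1.45], [-3.14, 3.14]. Speed limits (rad/s): [2.22, 2.22, 2.79, 3.14, 3.14, 3.14].

INTERFACE

Orientations are given as a 3x3 rotation matrix whose columns are the frame's x, y, z axes.
In Python, from rig import read_state, grab_frame, camera_params, close_job, nose_length gives the robot as it stands.
- The arm moves only by the shell command python3 -m pendant 'ROWS' [OPENING] [FORCE]. ROWS is JSON, a list of rows, each an object with "xyz": the shift along the tool's x, y, z in m, a list of three; "turn": the turn about the tool's z in rad. In form: [{"xyz": [tx, ty, tz], "turn": turn}, ...]. A call has exactly 10 rows; each row is the pose to reach, as a shift and turn from the pose measured when the call began, along the tool's axes at that moment; what a row does not reach only later rows make up. A row lasts 1/10 s, in which the tool goes at most 50 mm and 8.59 degrees, less where a joint would pass 70% of its speed; a pose out of reach is approached as far as the arm can. A call with a gripper value outside its range is refused whole. OPENING is the finger opening in m, from 0 to 0.0854, set as the call begins (- or left out, the last holds). The fingers move at their own pace and stop on an object; FORCE is the grip in N (left out, the last holds). Time passes only in rows, so rows that repeat a pose let the fingers close, or fill a call up. It gives the time, the measured TCP pose, the force and the opening at its end, in the units of the state.
- read_state(): the state, without advancing time (a new reading comes with each control period).
- grab_frame(name): name is "scene" or "side" or "wrist"; returns (picture, depth): 384x512x3 uint8, red, green, blue; 384x512 float32, m along the optical axis (not along the pixel's ray), 0 where there is no reading.
- camera_params(name): a dict with "mtx" (3x3 intrinsics, pixels), "cam_to_world" (4x4, takes a point from camera to world coordinates); the wrist camera has in their place "tool_from_camera" (4x4, takes a point from camera to tool coordinates, whose origin is the TCP and whose axes are the flange's). Camera axes: x right, y down, z forward; pixel columns grow to the right and rows downward; lengths in m; the calibration is good to about 2 mm. The wrist camera is an equidistant fisheye: a pixel r from the principal point sees the ray r / f radians off the axis. A picture is of the moment at which its call begins: read the wrist's pose just before it. camera_params takes no time and is no camera call.
- close_job(): hands the job in, once; it reports no verdict.
The state is a dict: "time_s": time; "q": joint angles; "joint_velocities": joint speeds; "joint_efforts": joint torques, N m; "tcp_pos": TCP position; "orientation": TCP orientation; "wrist_force": force on the tool from outside, world axes, zero at the start; "torque": the same for the moment, N m; "grip_width": finger opening in m.
Only numpy, scipy, OpenCV 4.12 (cv2) and the standard library are available. Lean on these libraries where they do the work, as an engineer would, in place of code of your own. Each camera call takes 0.05 s, during which the arm holds its last target.

## Working session

There is one attempt and no reset: what is moved stays moved. The work goes in short steps, Python scripts to look and compute and a shell command to move; the robot and the scene stay as the last step left them, time stands still between calls to the robot, and variables do not carry over. Pictures are saved under pics/ and viewed, and the job is handed in when it is done.

```bash
ls; mkdir -p pics; python3 - <<'E'
from rig import *
import cv2,numpy as np
s=read_state();print({k:np.round(v,3).tolist() for k,v in s.items()},nose_length)
for n in("scene","side","wrist"):
    p,d=grab_frame(n);cv2.imwrite(f"pics/{n}0.png",p[:,:,::-1]);np.savez(f"pics/{n}0.npz",p=p,d=d)
    print(n,{k:np.round(v,4).tolist() if not isinstance(v,str) else v for k,v in camera_params(n).items()})
E
```

```text
pics
{'time_s': 0.0, 'q': [1.101, 0.259, 0.021, 1.334, 0.0, 1.418], 'joint_velocities': [0.0, 0.002, -0.0, -0.001, 0.001, -0.001], 'joint_efforts': [0.001, -55.565, 34.452, 0.014, -0.0, -0.0], 'tcp_pos': [0.171, 0.522, 0.245], 'orientation': [[-0.95, 0.312, -0.001], [0.312, 0.95, -0.001], [0.0, -0.001, -1.0]], 'wrist_force': [0.525, -0.336, -0.214], 'torque': [-0.007, -0.018, 0.06], 'grip_width': 0.085} 0.014
scene {'mtx': [[398.8964, 0.0, 252.2064], [0.0, 398.8964, 187.244], [0.0, 0.0, 1.0]], 'cam_to_world': [[0.1862, 0.7355, -0.6514, 1.2742], [0.9825, -0.1451, 0.117, -0.2156], [-0.0084, -0.6618, -0.7496, 0.8668], [0.0, 0.0, 0.0, 1.0]]}
side {'mtx': [[362.0234, 0.0, 258.3381], [0.0, 362.0234, 191.3782], [0.0, 0.0, 1.0]], 'cam_to_world': [[0.8699, -0.3703, 0.3258, 0.3099], [-0.4931, -0.6371, 0.5924, -0.6005], [-0.0118, -0.676, -0.7368, 0.757], [0.0, 0.0, 0.0, 1.0]]}
wrist {'mtx': [[297.3186, 0.0, 257.2734], [0.0, 297.3186, 197.8856], [0.0, 0.0, 1.0]], 'tool_from_camera': [[0.0011, -0.9484, -0.317, 0.0812], [1.0, 0.001, 0.0005, 0.0009], [-0.0001, -0.317, 0.9484, -0.1276], [0.0, 0.0, 0.0, 1.0]]}
```

View pics/scene0.png

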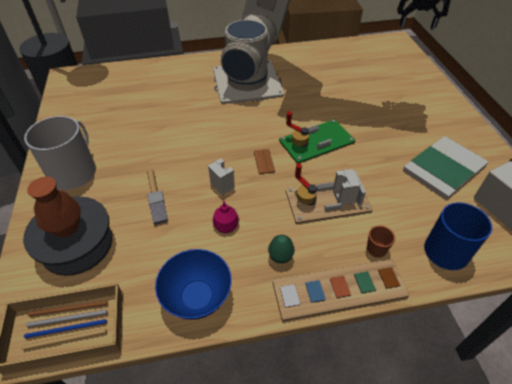

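View pics/side0.png

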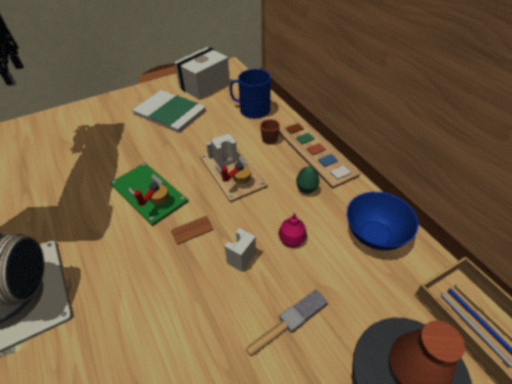

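View pics/wrist0.png

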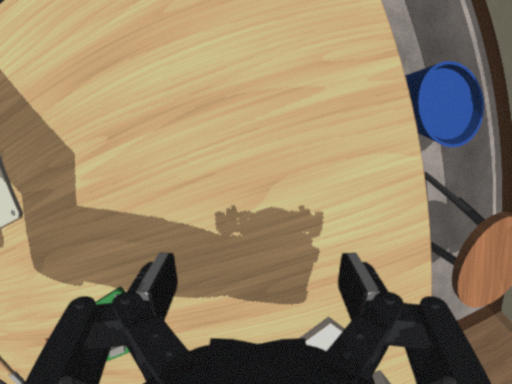

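The scene view shows the loose half at (221,178), the wooden cradle at (330,195) and its green look-alike at (317,140). In the side view they are at (241,250), (233,168) and (150,193). Next I measure them with depth and zoom in.

```bash
cat > h.py <<'E'
import numpy as np,cv2
from rig import *
def cloud(n,d,C=None):
    C=C or camera_params(n);K=C["mtx"];K=np.array(K);T=np.array(C["cam_to_world"])
    v,u=np.mgrid[0:384,0:512]
    P=np.stack([(u-K[0,2])/K[0,0]*d,(v-K[1,2])/K[1,1]*d,d],-1)
    return P@T[:3,:3].T+T[:3,3]
def proj(n,P):
    C=camera_params(n);K=np.array(C["mtx"]);T=np.linalg.inv(np.array(C["cam_to_world"]))
    p=np.atleast_2d(P)@T[:3,:3].T+T[:3,3];p=p@K.T;return p[:,:2]/p[:,2:]
E
python3 - <<'E'
from h import *
for n,(u0,u1,v0,v1),(a0,a1,b0,b1) in (("scene",(200,245,150,205),(270,385,155,230)),("side",(215,270,220,280),(190,275,125,205))):
    f=np.load(f"pics/{n}0.npz");p=f['p'];d=f['d'];c=cloud(n,d)
    for nm,(x0,x1,y0,y1) in(("m",(u0,u1,v0,v1)),("c",(a0,a1,b0,b1))):
        k=6
        im=cv2.resize(p[y0:y1,x0:x1],None,fx=k,fy=k,interpolation=cv2.INTER_CUBIC)
        cv2.imwrite(f"pics/{n}_{nm}.png",im[:,:,::-1])
    print(n,"table z",[np.round(c[v,u],3) for u,v in((245,160),(330,240))])
    s=c[v0:v1,u0:u1].reshape(-1,3);t=s[(s[:,2]>.07)&(s[:,2]<.085)]
    print("mould top",len(t),t.mean(0),t.min(0),t.max(0))
    rect=cv2.minAreaRect((t[:,:2]*1000).astype(np.float32));print(rect,cv2.boxPoints(rect))
E
```

```text
scene table z [array([ 0.41 , -0.082,  0.004]), array([0.739, 0.083, 0.   ])]
mould top 259 [ 0.50440963 -0.16733793  0.07658605] [ 0.4605487  -0.19841203  0.07001167] [ 0.6363469  -0.13210347  0.08368464]
((547.7805786132812, -158.6807861328125), (172.72181701660156, 62.0192756652832), 7.807746410369873) [[ 458.00763 -139.6907 ]
 [ 466.43292 -201.13504]
 [ 637.5535  -177.67087]
 [ 629.12823 -116.22653]]
side table z [array([0.669, 0.133, 0.01 ]), array([ 0.719, -0.227, -0.   ])]
mould top 402 [ 0.49996698 -0.16813224  0.07549951] [ 0.46439609 -0.19780275  0.07000725] [ 0.53632643 -0.13184125  0.07916442]
((499.6783752441406, -164.3272705078125), (61.020721435546875, 46.34757995605469), 28.4604434967041) [[ 461.8118  -158.49388]
 [ 483.89883 -199.24019]
 [ 537.5449  -170.16066]
 [ 515.4579  -129.41435]]
```

```bash
python3 - <<'E'
import cv2,numpy as np
a=[cv2.imread(f"pics/{n}_{m}.png") for n in("scene","side") for m in("m","c")]
h=max(x.shape[0] for x in a)
def pad(x):return cv2.copyMakeBorder(x,0,h-x.shape[0],0,0,cv2.BORDER_CONSTANT)
im=np.hstack([pad(x) for x in a]);print(im.shape,[x.shape for x in a])
cv2.imwrite("pics/m2.png",np.hstack([pad(a[0]),pad(a[2])]));cv2.imwrite("pics/c1.png",a[1]);cv2.imwrite("pics/c2.png",a[3])
E
```

```text
(480, 1800, 3) [(330, 270, 3), (450, 690, 3), (360, 330, 3), (480, 510, 3)]
```

View pics/m2.png

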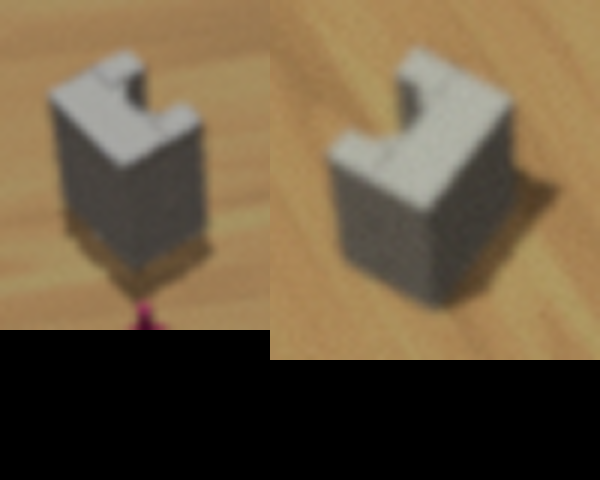

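View pics/c1.png

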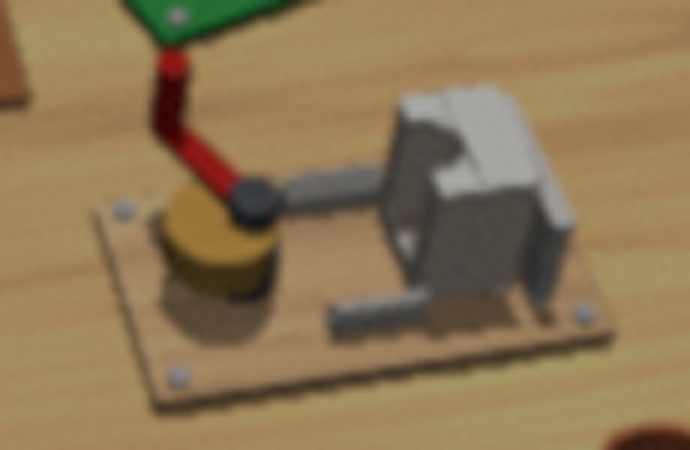

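View pics/c2.png

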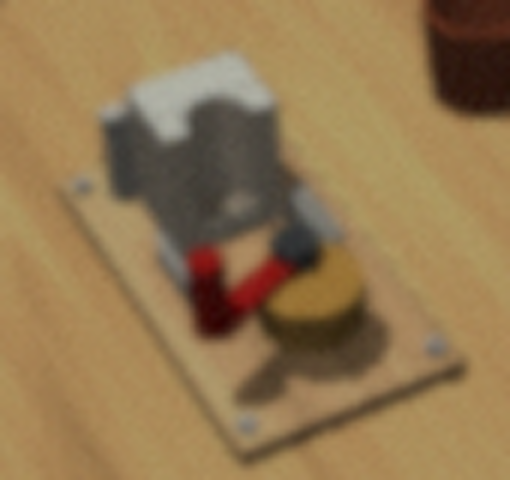

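The crops show the loose half's hollow opening up and left in the side view. On the cradle, the eccentric is at the small-x end and the fixed half is on the right in the scene view. Now I measure the board, fixed half and post.

```bash
python3 - <<'E'
from h import *
def ray(n,uv,z):
    C=camera_params(n);K=np.array(C["mtx"]);T=np.array(C["cam_to_world"])
    r=T[:3,:3]@np.linalg.solve(K,[uv[0],uv[1],1]);o=T[:3,3];return (o+r*(z-o[2])/r[2])[:2]*1000
# depth
pts=[]
for n,(a0,a1,b0,b1) in (("scene",(270,385,155,230)),("side",(190,275,125,205))):
    f=np.load(f"pics/{n}0.npz");p=f['p'];d=f['d'];c=cloud(n,d)
    s=c[b0:b1,a0:a1].reshape(-1,3);col=p[b0:b1,a0:a1].reshape(-1,3).astype(int)
    for lab,lo,hi in(("board",.008,.02),("top",.083,.093)):
        t=s[(s[:,2]>lo)&(s[:,2]<hi)];r=cv2.minAreaRect((t[:,:2]*1000).astype(np.float32));print(n,lab,len(t),r)
    red=(col[:,0]>110)&(col[:,1]<50)&(col[:,2]<60)
    t=s[red];print("red",len(t)); 
    t=t[t[:,2]>.095]; print(t.mean(0) if len(t) else 0,len(t))
# board corners manual (crop/6)
S=[((270+x/6,155+y/6)) for x,y in((95,203),(153,403),(613,333),)]
print("scene corners",[np.round(ray("scene",q,.012),1) for q in S])
S2=[((190+x/6,125+y/6)) for x,y in((62,190),(243,455),(465,368))]
print("side corners",[np.round(ray("side",q,.012),1) for q in S2])
# screws
print("scene screws",[np.round(ray("scene",(270+x/6,155+y/6),.014),1) for x,y in((123,209),(178,375),(585,314))])
print("side screws",[np.round(ray("side",(190+x/6,125+y/6),.014),1) for x,y in((82,184),(247,424),(435,345))])
print("post top scene",ray("scene",(270+173/6,155+60/6),.106),"side",ray("side",(190+206/6,125+262/6),.106))
print("axle cap scene",ray("scene",(270+256/6,155+195/6),.068),"side",ray("side",(190+296/6,125+240/6),.068))
E
```

```text
scene board 1659 ((545.5849609375, 102.41889953613281), (241.257568359375, 263.9798278808594), 89.87406158447266)
scene top 292 ((607.0519409179688, 107.32856750488281), (160.61375427246094, 65.51300048828125), 81.29792022705078)
red 50
[0.56179346 0.03797085 0.10861256] 11
side board 1164 ((675.812255859375, 110.94758605957031), (214.9801788330078, 248.2098388671875), 87.35052490234375)
side top 218 ((602.3821411132812, 105.60595703125), (167.6277618408203, 65.7089614868164), 76.92679595947266)
red 47
[0.56051634 0.04063557 0.10602992] 13
scene corners [array([555.8,  10.6]), array([674.9,   7.4]), array([676.9, 221.1])]
side corners [array([556.7, 213.9]), array([556.4,   6.3]), array([671.3,   2.4])]
scene screws [array([563.7,  22.1]), array([663.5,  21.8]), array([665.5, 211.9])]
side screws [array([566.7, 210.8]), array([565.8,  20.6]), array([665.7,  20.8])]
post top scene [559.25745304  40.16380126] side [560.96548657  36.84257234]
axle cap scene [612.11094046  67.01733319] side [617.99117675  66.26920211]
```

Both views agree. The cradle's +x runs along world +y and its origin is near (0.615, 0.106). The post is 61 mm from the axle, so q≈0. The loose half is at about (0.500,-0.164), yaw 118°. I'll move above it.

```bash
python3 -m pendant '[{"xyz":[-0.02,-0.02,0],"turn":0.05},{"xyz":[-0.05,-0.05,0],"turn":0.15},{"xyz":[-0.08,-0.085,0],"turn":0.3},{"xyz":[-0.115,-0.12,0],"turn":0.45},{"xyz":[-0.15,-0.155,0],"turn":0.6},{"xyz":[-0.185,-0.19,0],"turn":0.7},{"xyz":[-0.22,-0.225,0],"turn":0.757},{"xyz":[-0.25,-0.26,0],"turn":0.757},{"xyz":[-0.285,-0.295,0],"turn":0.757},{"xyz":[-0.31,-0.32,0],"turn":0.757}]'
python3 - <<'E'
from h import *
s=read_state();R=np.array(s["orientation"]);p=np.array(s["tcp_pos"])
print(p,R.round(3).tolist(),np.round(s["q"],3), R.T@(np.array([.4997,-.1643,.245])-p))
E
```

```text
time_s: 1.15
tcp_pos: [0.3667, 0.1194, 0.2451]
orientation: [[-0.476, 0.88, -0.0], [0.88, 0.476, -0.001], [-0.001, -0.001, -1.0]]
wrist_force: [0.2, 1.5, -0.2]
grip_width: 0.0853
[0.36669639 0.11940209 0.24513769] [[-0.476, 0.88, -0.0], [0.88, 0.476, -0.001], [-0.001, -0.001, -1.0]] [ 9.700e-02 -2.400e-02 -3.100e-01  1.284e+00 -1.000e-03  1.172e+00] [-0.31281577 -0.0179708   0.00045231]
```

```bash
python3 -m pendant '[{"xyz":[-0.045,-0.003,0],"turn":0},{"xyz":[-0.09,-0.006,0],"turn":0},{"xyz":[-0.135,-0.009,0],"turn":0},{"xyz":[-0.18,-0.012,0],"turn":0},{"xyz":[-0.225,-0.015,0],"turn":0},{"xyz":[-0.265,-0.018,0],"turn":0},{"xyz":[-0.295,-0.018,0],"turn":0},{"xyz":[-0.313,-0.018,0],"turn":0},{"xyz":[-0.313,-0.018,0],"turn":0},{"xyz":[-0.313,-0.018,0],"turn":0}]'
cat >> h.py <<'E'
def wray(s,uv,z):
    "wrist pixel -> world point on plane z"
    C=camera_params("wrist");K=np.array(C["mtx"]);T=np.array(C["tool_from_camera"])
    x=(uv[0]-K[0,2])/K[0,0];y=(uv[1]-K[1,2])/K[1,1];r=np.hypot(x,y)
    v=np.array([0,0,1.]) if r<1e-9 else np.array([x/r*np.sin(r),y/r*np.sin(r),np.cos(r)])
    R=np.array(s["orientation"]);p=np.array(s["tcp_pos"])
    d=R@T[:3,:3]@v;o=R@T[:3,3]+p
    return o+d*(z-o[2])/d[2]
E
python3 - <<'E'
from h import *
import json
s=read_state();print(np.round(s["tcp_pos"],4))
p,d=grab_frame("wrist");np.savez("pics/w1.npz",p=p,d=d);json.dump({k:np.array(s[k]).tolist() for k in("tcp_pos","orientation")},open("pics/w1.json","w"))
cv2.imwrite("pics/w1.png",cv2.resize(p[:,:,::-1],None,fx=1.5,fy=1.5))
E
```

```text
time_s: 2.15
tcp_pos: [0.4994, -0.1638, 0.2452]
orientation: [[-0.476, 0.88, -0.001], [0.88, 0.476, -0.0], [0.0, -0.001, -1.0]]
wrist_force: [-0.6, 0.8, 0.3]
grip_width: 0.0854
[ 0.4994 -0.1638  0.2452]
```

View pics/w1.png

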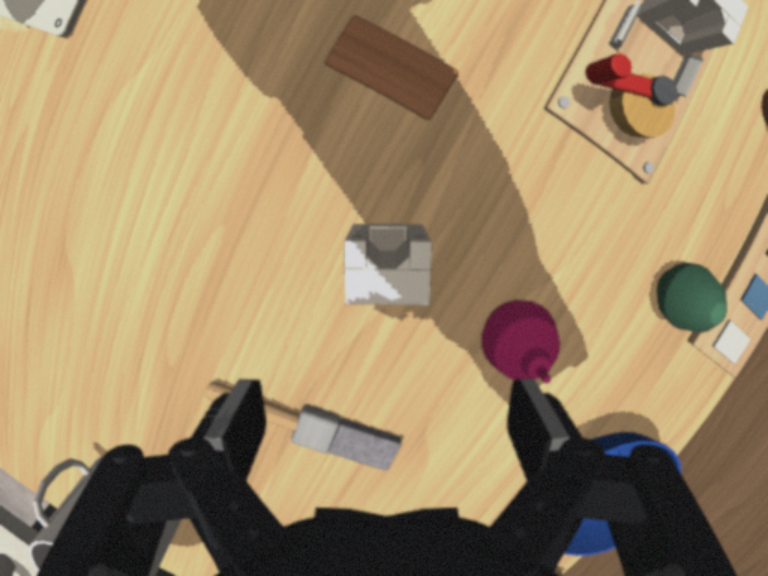

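The wrist view shows the U-shaped top at (344–432, 238–305), hollow up, which is tool +x. The bulb is at (520,340). I'll refine the pose and check finger clearance to the bulb.

```bash
python3 - <<'E'
from h import *
import json
s=json.load(open("pics/w1.json"));R=np.array(s["orientation"]);p=np.array(s["tcp_pos"])
c=[wray(s,(u/1.5,v/1.5),.076) for u,v in((344.5,238),(431.5,239),(430.5,305),(344.5,304))]
print(np.round(c,4).tolist());m=np.mean(c,0);print("centre",m)
y=(c[1]-c[0]+c[2]-c[3])/2;x=(c[0]-c[3]+c[1]-c[2])/2
print("w",np.linalg.norm(y),"t",np.linalg.norm(x),"y ang",np.degrees(np.arctan2(y[1],y[0])),"tool y",np.degrees(np.arctan2(R[1,1],R[0,1])))
print("in tool",R.T@(m-p))
for n in("scene","side"):
    f=np.load(f"pics/{n}0.npz");q=f['p'].astype(int);cl=cloud(n,f['d'])
    k=(q[...,0]>80)&(q[...,1]<50)&(q[...,2]>40)&(q[...,2]<q[...,0]);k&=(abs(cl[...,0]-.55)<.12)&(abs(cl[...,1]+.15)<.12)
    t=cl[k];print(n,len(t),t.min(0),t.max(0),(R.T@(np.array([*( (t.min(0)+t.max(0))/2)[:2],.0])-m)))
# half via side depth rect centre in world .4997,-.1643
# cradle bits in wrist: screws, post top, axle cap
for nm,(u,v),z in(("screwA",(563,103),.014),("screwB",(649,168),.014),("cornerA",(546,108),.012),("cornerB",(645,183),.012),("posttop",(619,66),.106),("cap",(666,90),.068)):
    print(nm,np.round(wray(s,(u/1.5,v/1.5),z),4))
E
```

```text
[[0.4636, -0.155, 0.076], [0.5158, -0.1274, 0.076], [0.539, -0.1689, 0.076], [0.4851, -0.1972, 0.076]]
centre [ 0.50084129 -0.16213159  0.076     ]
w 0.059947573748377 t 0.04742692633792099 y ang 27.79759966781807 tool y 28.400001249995693
in tool [0.00078764 0.00227034 0.16920357]
scene 393 [ 0.62446121 -0.20746182  0.01817414] [ 0.66910862 -0.14388987  0.09712293] [-0.08133631  0.12201171  0.07587185]
side 557 [ 0.604179   -0.20780334  0.00932244] [ 0.66229588 -0.15213956  0.09528086] [-0.07867143  0.1080516   0.07588583]
screwA [0.5662 0.0213 0.014 ]
screwB [0.667  0.0221 0.014 ]
cornerA [0.5561 0.0094 0.012 ]
cornerB [0.6719 0.0088 0.012 ]
posttop [0.5604 0.0382 0.106 ]
cap [0.6182 0.0675 0.068 ]
```

```bash
python3 -m pendant '[{"xyz":[0.001,0.002,0.02],"turn":0},{"xyz":[0.001,0.002,0.05],"turn":0},{"xyz":[0.001,0.002,0.08],"turn":0},{"xyz":[0.001,0.002,0.11],"turn":0},{"xyz":[0.001,0.002,0.14],"turn":0},{"xyz":[0.001,0.002,0.165],"turn":0},{"xyz":[0.001,0.002,0.182],"turn":0},{"xyz":[0.001,0.002,0.191],"turn":0},{"xyz":[0.001,0.002,0.195],"turn":0},{"xyz":[0.001,0.002,0.195],"turn":0}]' 0.0854
python3 -m pendant '[{"xyz":[0,0,0],"turn":0},{"xyz":[0,0,0],"turn":0},{"xyz":[0,0,0],"turn":0},{"xyz":[0,0,0],"turn":0},{"xyz":[0,0,0],"turn":0},{"xyz":[0,0,0],"turn":0},{"xyz":[0,0,0],"turn":0},{"xyz":[0,0,0],"turn":0},{"xyz":[0,0,0],"turn":0},{"xyz":[0,0,0],"turn":0}]' 0.04 30
```

```text
time_s: 3.2
tcp_pos: [0.5005, -0.1612, 0.0509]
orientation: [[-0.477, 0.879, -0.0], [0.879, 0.477, -0.001], [-0.001, -0.001, -1.0]]
wrist_force: [0.0, -1.2, 0.2]
grip_width: 0.0852
time_s: 4.2
tcp_pos: [0.5009, -0.1615, 0.0519]
orientation: [[-0.477, 0.879, 0.001], [0.879, 0.477, -0.002], [-0.002, 0.0, -1.0]]
wrist_force: [-1.9, 0.8, 6.5]
grip_width: 0.0598
```

```bash
python3 -m pendant '[{"xyz":[0,0,-0.005],"turn":0},{"xyz":[0,0,-0.015],"turn":0},{"xyz":[0,0,-0.035],"turn":0},{"xyz":[0,0,-0.06],"turn":0},{"xyz":[0,0,-0.085],"turn":0},{"xyz":[0,0,-0.105],"turn":0},{"xyz":[0,0,-0.115],"turn":0},{"xyz":[0,0,-0.12],"turn":0},{"xyz":[0,0,-0.12],"turn":0},{"xyz":[0,0,-0.12],"turn":0}]'
python3 - <<'E'
from h import *
import json
s=read_state();print(np.round(s["tcp_pos"],4),np.round(s["wrist_force"],2),s["grip_width"],np.round(s["q"],3))
p,d=grab_frame("wrist");np.savez("pics/w2.npz",p=p,d=d);json.dump({k:np.array(s[k]).tolist() for k in("tcp_pos","orientation")},open("pics/w2.json","w"))
cv2.imwrite("pics/w2.png",cv2.resize(p[:,:,::-1],None,fx=1.5,fy=1.5))
E
```

```text
time_s: 5.2
tcp_pos: [0.5004, -0.1611, 0.1711]
orientation: [[-0.477, 0.879, -0.0], [0.879, 0.477, -0.001], [-0.001, -0.001, -1.0]]
wrist_force: [0.6, 0.4, -3.8]
grip_width: 0.0593
[ 0.5004 -0.1611  0.1711] [ 0.58  0.4  -3.83] 0.05931658869074809 [-4.710e-01  2.500e-01 -1.820e-01  1.138e+00 -1.000e-03  6.030e-01]
```

View pics/w2.png

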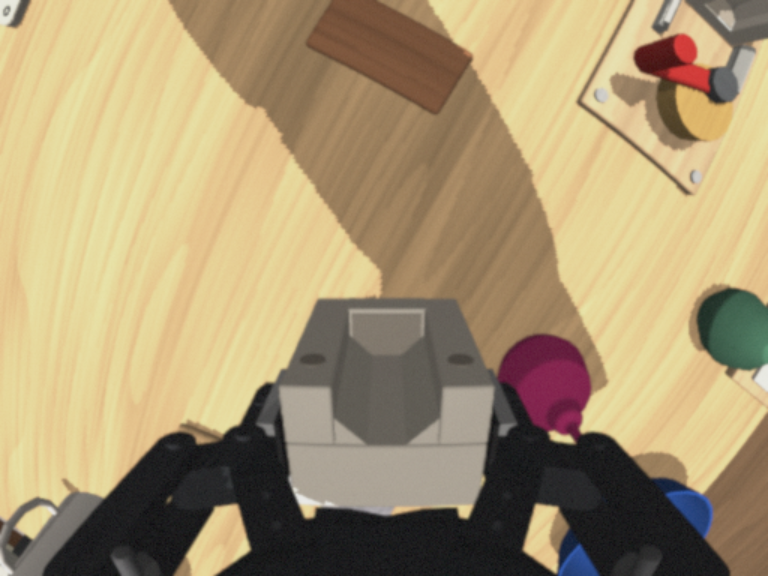

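The half is held squarely between the pads, hollow towards tool +x. I'll carry it over the cradle.

```bash
python3 -m pendant '[{"xyz":[0.005,0.006,-0.01],"turn":0.03},{"xyz":[0.02,0.025,-0.02],"turn":0.1},{"xyz":[0.044,0.055,-0.02],"turn":0.18},{"xyz":[0.07,0.088,-0.02],"turn":0.26},{"xyz":[0.096,0.121,-0.02],"turn":0.34},{"xyz":[0.122,0.154,-0.02],"turn":0.42},{"xyz":[0.148,0.187,-0.02],"turn":0.48},{"xyz":[0.168,0.212,-0.02],"turn":0.5},{"xyz":[0.179,0.226,-0.02],"turn":0.505},{"xyz":[0.182,0.23,-0.02],"turn":0.505}]'
python3 - <<'E'
from h import *
import json
s=json.load(open("pics/w2.json"));R=np.array(s["orientation"]);p=np.array(s["tcp_pos"]);zt=p[2]-.0519+.076
for uv in((280,386),(492,386),(288,503),(484,503)): print("tool",np.round(R.T@(wray(s,(uv[0]/1.5,uv[1]/1.5),zt)-p),4))
s=read_state();print(np.round(s["tcp_pos"],4),np.round(s["orientation"],4).tolist(),np.round(s["wrist_force"],2),s["grip_width"],np.round(s["q"],3))
p,d=grab_frame("wrist");np.savez("pics/w3.npz",p=p,d=d);json.dump({k:np.array(s[k]).tolist() for k in("tcp_pos","orientation")},open("pics/w3.json","w"))
cv2.imwrite("pics/w3.png",cv2.resize(p[:,:,::-1],None,fx=1.5,fy=1.5))
E
```

```text
time_s: 6.25
tcp_pos: [0.6159, 0.1106, 0.1892]
orientation: [[0.006, 1.0, -0.002], [1.0, -0.006, -0.001], [-0.001, -0.002, -1.0]]
wrist_force: [-0.2, 0.2, -2.8]
grip_width: 0.0594
tool [ 0.0222 -0.0282 -0.0241]
tool [ 0.0222  0.0294 -0.0241]
tool [-0.0226 -0.031  -0.0241]
tool [-0.0225  0.0324 -0.0241]
[0.6159 0.1106 0.1892] [[0.0057, 1.0, -0.0023], [1.0, -0.0057, -0.0006], [-0.0006, -0.0023, -1.0]] [-0.16  0.15 -2.76] 0.059421649693302374 [ 0.044  0.409  0.102  1.266 -0.     1.62 ]
```

View pics/w3.png

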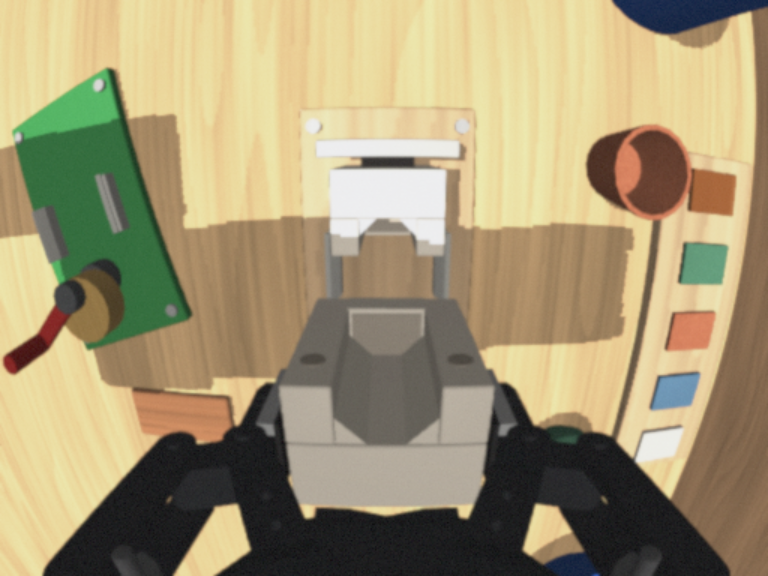

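The wrist view shows the cradle squarely ahead. The far screws are at (313,126) and (462,126), the fixed half's top at (331–446, 170–253), and the rails at u≈335 and 441. I'll refine from these.

```bash
python3 - <<'E'
from h import *
import json
s=json.load(open("pics/w3.json"));R=np.array(s["orientation"]);p=np.array(s["tcp_pos"])
for nm,(u,v),z in(("screwL",(313,126),.014),("screwR",(462,126),.014),("cornL",(302,109),.012),("cornR",(474,109),.012),("edgeL",(303,220),.012),("edgeR",(476,220),.012),("fhBL",(331,169),.088),("fhBR",(446,169),.088),("fhFL",(331,253),.088),("fhFR",(446,253),.088),("fhbotL",(331,253),.08)):
    print(nm,np.round(wray(s,(u/1.5,v/1.5),z)*1000,1))
im=np.load("pics/w3.npz")["p"];cv2.imwrite("pics/w3c.png",cv2.resize(im[60:210,190:330],None,fx=4,fy=4,interpolation=cv2.INTER_CUBIC)[:,:,::-1])
E
```

```text
screwL [567.8 212.4  14. ]
screwR [667.5 212.   14. ]
cornL [560.1 224.8  12. ]
cornR [676.1 224.4  12. ]
edgeL [558.6 147.6  12. ]
edgeR [679.  147.2  12. ]
fhBL [588.7 185.1  88. ]
fhBR [647.2 184.9  88. ]
fhFL [587.4 140.9  88. ]
fhFR [648.2 140.7  88. ]
fhbotL [586.4 139.1  80. ]
```

View pics/w3c.png

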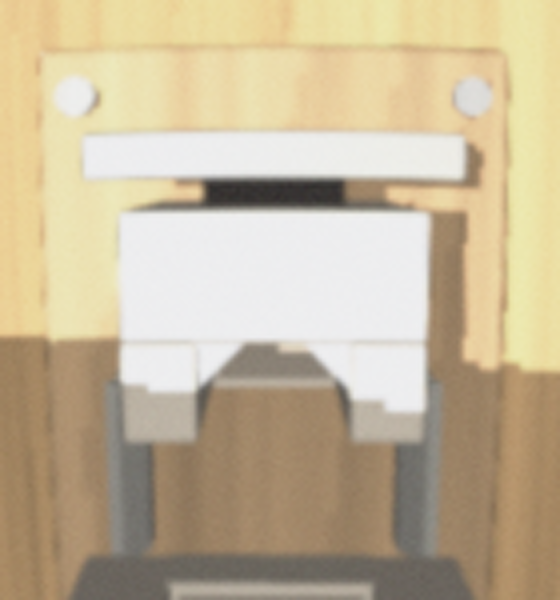

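```bash
python3 -m pendant '[{"xyz":[0,0.001,0.01],"turn":0},{"xyz":[0,0.001,0.025],"turn":0},{"xyz":[0,0.001,0.045],"turn":0},{"xyz":[0,0.001,0.062],"turn":0},{"xyz":[0,0.001,0.076],"turn":0},{"xyz":[0,0.001,0.086],"turn":0},{"xyz":[0,0.001,0.094],"turn":0},{"xyz":[0,0.001,0.1],"turn":0},{"xyz":[0,0.001,0.104],"turn":0},{"xyz":[0,0.001,0.106],"turn":0}]'
python3 - <<'E'
from h import *
s=read_state();print(np.round(s["tcp_pos"],4),np.round(s["wrist_force"],2),s["grip_width"])
p,d=grab_frame("wrist");cv2.imwrite("pics/w4.png",cv2.resize(p[100:300,120:390,::-1],None,fx=2.5,fy=2.5))
p,d=grab_frame("scene");cv2.imwrite("pics/s4.png",cv2.resize(p[140:240,260:400,::-1],None,fx=5,fy=5))
E
```

```text
time_s: 7.3
tcp_pos: [0.6166, 0.1099, 0.0832]
orientation: [[0.006, 1.0, -0.002], [1.0, -0.006, -0.001], [-0.001, -0.002, -1.0]]
wrist_force: [-0.1, -0.1, -3.5]
grip_width: 0.0601
[0.6166 0.1099 0.0832] [-0.09 -0.13 -3.55] 0.06006348349528752
```

View pics/w4.png

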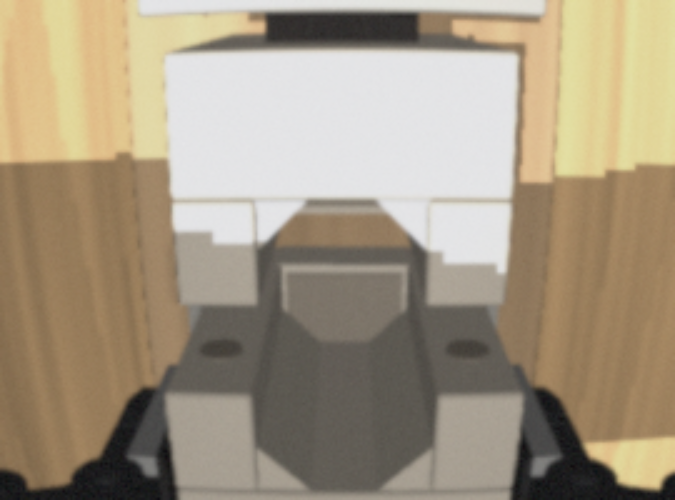

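View pics/s4.png

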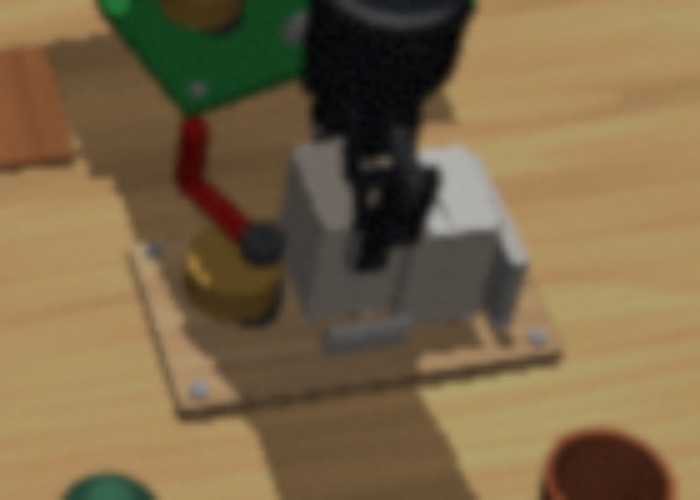

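The wrist view shows both halves in line (leg edges at u≈170–520 for each) with a gap between. The scene view shows the back clear of the lobe. I'll lower slowly.

```bash
python3 -m pendant '[{"xyz":[0,0,0.003],"turn":0},{"xyz":[0,0,0.006],"turn":0},{"xyz":[0,0,0.009],"turn":0},{"xyz":[0,0,0.0115],"turn":0},{"xyz":[0,0,0.0135],"turn":0},{"xyz":[0,0,0.015],"turn":0},{"xyz":[0,0,0.016],"turn":0},{"xyz":[0,0,0.017],"turn":0},{"xyz":[0,0,0.0175],"turn":0},{"xyz":[0,0,0.018],"turn":0}]'
python3 -c "
from h import *
s=read_state();print(np.round(s['tcp_pos'],4),np.round(s['wrist_force'],2),np.round(s['torque'],3))"
```

```text
time_s: 8.4
tcp_pos: [0.6166, 0.11, 0.0654]
orientation: [[0.006, 1.0, -0.002], [1.0, -0.006, -0.001], [-0.001, -0.002, -1.0]]
wrist_force: [0.0, -0.2, -2.9]
grip_width: 0.0598
[0.6166 0.11   0.0654] [ 0.03 -0.18 -2.89] [ 0.018 -0.003  0.026]
```

```bash
python3 -m pendant '[{"xyz":[0,0,0.0003],"turn":0},{"xyz":[0,0,0.0006],"turn":0},{"xyz":[0,0,0.0009],"turn":0},{"xyz":[0,0,0.0012],"turn":0},{"xyz":[0,0,0.0015],"turn":0},{"xyz":[0,0,0.0017],"turn":0},{"xyz":[0,0,0.0019],"turn":0},{"xyz":[0,0,0.0021],"turn":0},{"xyz":[0,0,0.0022],"turn":0},{"xyz":[0,0,0.0022],"turn":0}]'

```

```text
time_s: 9.4
tcp_pos: [0.6166, 0.1101, 0.064]
orientation: [[0.006, 1.0, -0.001], [1.0, -0.006, -0.001], [-0.001, -0.001, -1.0]]
wrist_force: [-3.2, 0.2, 6.4]
grip_width: 0.06
```

```bash
python3 -m pendant '[{"xyz":[0.0007,0,0],"turn":0},{"xyz":[0.0014,0,0],"turn":0},{"xyz":[0.0021,0,0],"turn":0},{"xyz":[0.0028,0,0],"turn":0},{"xyz":[0.0035,0,0],"turn":0},{"xyz":[0.0042,0,0],"turn":0},{"xyz":[0.0048,0,0],"turn":0},{"xyz":[0.0053,0,0],"turn":0},{"xyz":[0.0057,0,0],"turn":0},{"xyz":[0.006,0,0],"turn":0}]'

```

```text
time_s: 10.4
tcp_pos: [0.6166, 0.1161, 0.064]
orientation: [[0.006, 1.0, -0.001], [1.0, -0.006, -0.001], [-0.001, -0.001, -1.0]]
wrist_force: [-0.4, -1.7, -0.2]
grip_width: 0.0596
```

```bash
python3 -m pendant '[{"xyz":[0.0002,0,0],"turn":0},{"xyz":[0.0004,0,0],"turn":0},{"xyz":[0.0006,0,0],"turn":0},{"xyz":[0.0008,0,0],"turn":0},{"xyz":[0.001,0,0],"turn":0},{"xyz":[0.0012,0,0],"turn":0},{"xyz":[0.0014,0,0],"turn":0},{"xyz":[0.0016,0,0],"turn":0},{"xyz":[0.0018,0,0],"turn":0},{"xyz":[0.002,0,0],"turn":0}]'

```

```text
time_s: 11.4
tcp_pos: [0.6167, 0.1178, 0.064]
orientation: [[0.006, 1.0, -0.001], [1.0, -0.006, -0.001], [-0.001, -0.001, -1.0]]
wrist_force: [-0.9, -4.7, 1.0]
grip_width: 0.0594
```

```bash
python3 -m pendant '[{"xyz":[0.0001,0,0],"turn":0},{"xyz":[0.0002,0,0],"turn":0},{"xyz":[0.0003,0,0],"turn":0},{"xyz":[0.0004,0,0],"turn":0},{"xyz":[0.0005,0,0],"turn":0},{"xyz":[0.0006,0,0],"turn":0},{"xyz":[0.0007,0,0],"turn":0},{"xyz":[0.0008,0,0],"turn":0},{"xyz":[0.0008,0,0],"turn":0},{"xyz":[0.0008,0,0],"turn":0}]'
python3 - <<'E'
from h import *
s=read_state();print(np.round(s["tcp_pos"],5),np.round(s["wrist_force"],2))
p,d=grab_frame("wrist");cv2.imwrite("pics/w5.png",cv2.resize(p[100:300,120:390,::-1],None,fx=2.5,fy=2.5))
E
```

```text
time_s: 12.4
tcp_pos: [0.6167, 0.1181, 0.064]
orientation: [[0.006, 1.0, -0.001], [1.0, -0.006, -0.002], [-0.002, -0.001, -1.0]]
wrist_force: [-0.3, -6.9, 1.1]
grip_width: 0.0595
[0.61667 0.11813 0.064  ] [-0.3  -6.95  1.1 ]
```

View pics/w5.png

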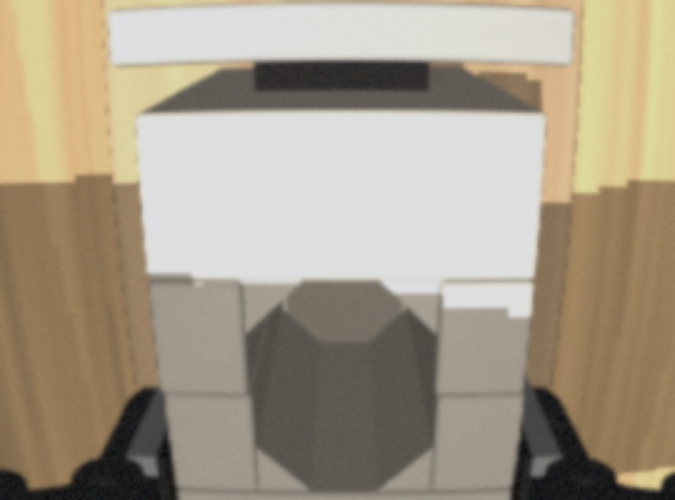

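The wrist view shows the two parting faces flush (the joint at v≈280), with 7 N of push. Release and go up.

```bash
python3 -m pendant '[{"xyz":[0,0,0],"turn":0},{"xyz":[0,0,0],"turn":0},{"xyz":[0,0,0],"turn":0},{"xyz":[0,0,0],"turn":0},{"xyz":[0,0,0],"turn":0},{"xyz":[0,0,0],"turn":0},{"xyz":[0,0,0],"turn":0},{"xyz":[0,0,0],"turn":0},{"xyz":[0,0,-0.003],"turn":0},{"xyz":[0,0,-0.008],"turn":0}]' 0.0854
python3 -m pendant '[{"xyz":[0,0,-0.02],"turn":0},{"xyz":[0,0,-0.05],"turn":0},{"xyz":[0,0,-0.08],"turn":0},{"xyz":[-0.01,0,-0.11],"turn":0},{"xyz":[-0.03,0,-0.13],"turn":0},{"xyz":[-0.055,0,-0.14],"turn":0},{"xyz":[-0.08,0,-0.14],"turn":0},{"xyz":[-0.1,0,-0.14],"turn":0},{"xyz":[-0.11,0,-0.14],"turn":0},{"xyz":[-0.11,0,-0.14],"turn":0}]'
python3 - <<'E'
from h import *
import json
s=read_state();print(np.round(s["tcp_pos"],5),np.round(s["wrist_force"],2),np.round(s["q"],2),np.round(s["orientation"],4).tolist())
p,d=grab_frame("wrist");np.savez("pics/w6.npz",p=p,d=d);json.dump({k:np.array(s[k]).tolist() for k in("tcp_pos","orientation")},open("pics/w6.json","w"))
cv2.imwrite("pics/w6.png",cv2.resize(p[:,:,::-1],None,fx=1.5,fy=1.5))
E
```

```text
time_s: 13.45
tcp_pos: [0.6165, 0.1181, 0.072]
orientation: [[0.006, 1.0, -0.002], [1.0, -0.006, -0.002], [-0.002, -0.002, -1.0]]
wrist_force: [0.3, 0.6, 0.5]
grip_width: 0.0852
time_s: 14.45
tcp_pos: [0.6161, 0.0074, 0.2125]
orientation: [[0.008, 1.0, -0.002], [1.0, -0.008, -0.002], [-0.002, -0.002, -1.0]]
wrist_force: [-0.4, 0.2, -0.4]
grip_width: 0.0854
[0.61609 0.00739 0.21253] [-0.41  0.21 -0.38] [-0.12  0.38  0.12  1.31 -0.    1.46] [[0.008, 1.0, -0.0017], [1.0, -0.008, -0.0022], [-0.0022, -0.0017, -1.0]]
```

View pics/w6.png

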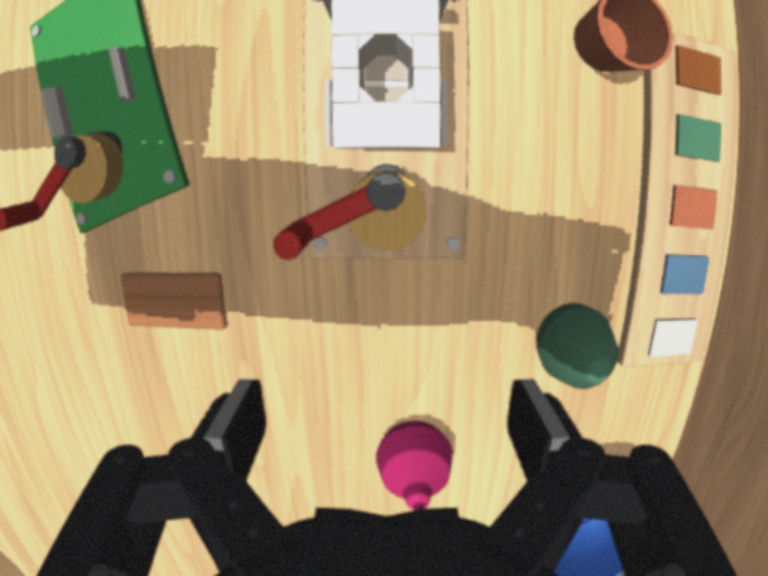

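The wrist view shows the mould closed and upright at (330–440, 30–148). The post top is at (288,246), the axle cap at (386,192) and the near screws at (319,243) and (452,243). I'll compute the grasp.

```bash
python3 - <<'E'
from h import *
import json
s=json.load(open("pics/w6.json"));R=np.array(s["orientation"]);p=np.array(s["tcp_pos"])
f=np.load("pics/w6.npz")
im=f["p"].astype(int);red=((im[...,0]>70)&(im[...,1]<45)&(im[...,2]<45)).astype(np.uint8)
cv2.imwrite("pics/w6c.png",cv2.resize(f["p"][110:185,170:310],None,fx=5,fy=5,interpolation=cv2.INTER_CUBIC)[:,:,::-1])
for nm,(u,v),z in(("posttop",(288,246),.106),("cap",(386,191),.070),("scrL",(319.5,243.5),.014),("scrR",(452,243.5),.014),("halfBL",(333,148),.088),("halfBR",(440,148),.088),("cornL",(313,259),.012),("cornR",(464,258),.012)):
    print(nm,np.round(wray(s,(u/1.5,v/1.5),z)*1000,1))
E
```

```text
posttop [563.5  40.8 106. ]
cap [616.9  66.4  70. ]
scrL [566.7  22.8  14. ]
scrR [666.1  22.2  14. ]
halfBL [587.6  92.9  88. ]
halfBR [647.2  92.5  88. ]
cornL [560.8  10.4  12. ]
cornR [676.   10.5  12. ]
```

View pics/w6c.png

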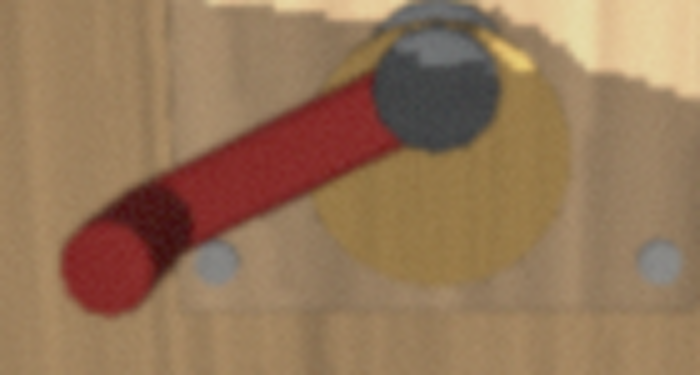

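```bash
python3 -m pendant '[{"xyz":[0.003,-0.006,0.005],"turn":0.12},{"xyz":[0.007,-0.012,0.012],"turn":0.26},{"xyz":[0.011,-0.019,0.02],"turn":0.4},{"xyz":[0.016,-0.027,0.028],"turn":0.54},{"xyz":[0.022,-0.035,0.036],"turn":0.68},{"xyz":[0.027,-0.043,0.043],"turn":0.82},{"xyz":[0.031,-0.05,0.048],"turn":0.96},{"xyz":[0.033,-0.054,0.052],"turn":1.08},{"xyz":[0.033,-0.054,0.052],"turn":1.12},{"xyz":[0.033,-0.054,0.052],"turn":1.12}]' 0.05 30
python3 - <<'E'
from h import *
import json
s=read_state();R=np.array(s["orientation"]);P=np.array(s["tcp_pos"]);print(P.round(4),np.round(s["wrist_force"],2),np.round(s["torque"],3),np.round(s["q"],2),R.round(3).tolist(),s["grip_width"])
print("to post in tool",R.T@(np.array([.5625,.041,.089])-P))
p,d=grab_frame("wrist");cv2.imwrite("pics/w7.png",cv2.resize(p[:,:,::-1],None,fx=1.5,fy=1.5))
json.dump({k:np.array(s[k]).tolist() for k in("tcp_pos","orientation")},open("pics/w7.json","w"))
E
```

```text
time_s: 15.5
tcp_pos: [0.562, 0.0428, 0.1605]
orientation: [[0.903, 0.43, -0.002], [0.43, -0.903, -0.002], [-0.002, 0.001, -1.0]]
wrist_force: [-0.0, -0.3, 0.5]
grip_width: 0.0497
[0.562  0.0428 0.1605] [-0.  -0.3  0.5] [-0.009  0.033 -0.032] [-0.07  0.32 -0.11  1.14 -0.    2.63] [[0.903, 0.43, -0.002], [0.43, -0.903, -0.002], [-0.002, 0.001, -1.0]] 0.0496768007738885
to post in tool [-0.00018225  0.0018087   0.07151386]
```

View pics/w7.png

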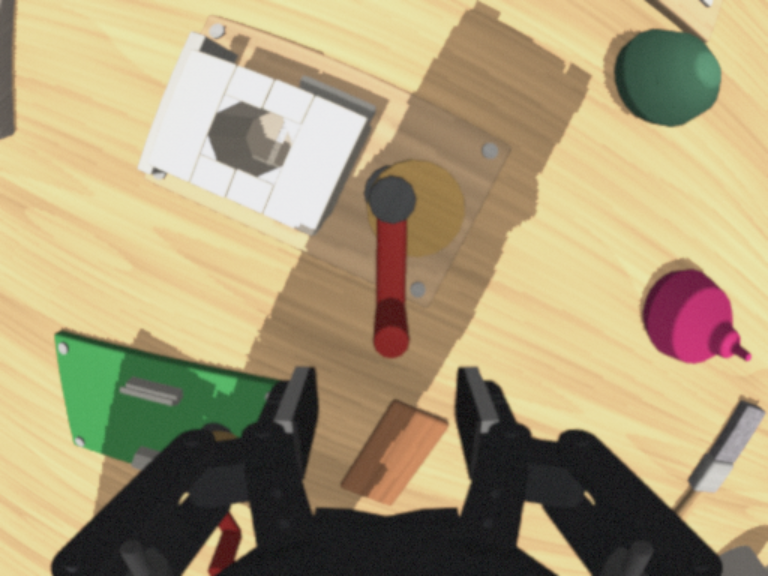

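The wrist view shows the post top at (391,341), between the pads, with the lever in line with tool x. Check its radial position, then descend.

```bash
python3 - <<'E'
from h import *
import json
s=json.load(open("pics/w7.json"));R=np.array(s["orientation"]);p=np.array(s["tcp_pos"])
for uv,z in(((391,341),.106),((391,199),.07)):
    w=wray(s,(uv[0]/1.5,uv[1]/1.5),z);print(w.round(4),(R.T@(w-p)).round(4))
E
python3 -m pendant '[{"xyz":[0,0.002,0.01],"turn":0},{"xyz":[0,0.002,0.022],"turn":0},{"xyz":[0,0.002,0.035],"turn":0},{"xyz":[0,0.002,0.047],"turn":0},{"xyz":[0,0.002,0.057],"turn":0},{"xyz":[0,0.002,0.064],"turn":0},{"xyz":[0,0.002,0.068],"turn":0},{"xyz":[0,0.002,0.07],"turn":0},{"xyz":[0,0.002,0.071],"turn":0},{"xyz":[0,0.002,0.071],"turn":0}]' 0.05
```

```text
[0.5633 0.0414 0.106 ] [0.0007 0.0018 0.0545]
[0.6167 0.0666 0.07  ] [0.0598 0.002  0.0904]
time_s: 16.55
tcp_pos: [0.5631, 0.0406, 0.0898]
orientation: [[0.902, 0.431, -0.001], [0.431, -0.902, -0.002], [-0.002, 0.001, -1.0]]
wrist_force: [0.6, -0.2, -0.2]
grip_width: 0.0498
```

```bash
python3 -m pendant '[{"xyz":[0,0,0],"turn":0},{"xyz":[0,0,0],"turn":0},{"xyz":[0,0,0],"turn":0},{"xyz":[0,0,0],"turn":0},{"xyz":[0,0,0],"turn":0},{"xyz":[0,0,0],"turn":0},{"xyz":[0,0,0],"turn":0},{"xyz":[0,0,0],"turn":0},{"xyz":[0,0,0],"turn":0},{"xyz":[0,0,0],"turn":0}]' 0.005 30
cat >> h.py <<'E'
AX=np.array([.6167,.0666])
def arc(dq,n=10,rad=None):
    "rows for turning about axle by dq CCW from measured pose"
    s=read_state();R=np.array(s["orientation"]);p=np.array(s["tcp_pos"]);v=p[:2]-AX
    print("r",np.linalg.norm(v).round(4),"q~",np.degrees(np.arctan2(v[1],v[0]))%360-204.7,"=rad",np.radians(np.degrees(np.arctan2(v[1],v[0]))%360-204.7).round(4),"tooly",np.degrees(np.arctan2(R[1,1],R[0,1])).round(1),"z",p[2].round(4),"w",round(float(s["grip_width"]),4))
    F=np.array(s["wrist_force"]);T=np.array(s["torque"]);t=np.array([-v[1],v[0]])/np.linalg.norm(v)
    print("F",F.round(2),"Tz",T[2].round(3),"push_t",(-F[:2]@t).round(2),"rad",(F[:2]@v/np.linalg.norm(v)).round(2),"M",(-(v[0]*F[1]-v[1]*F[0])-T[2]).round(3))
    vu=v/np.linalg.norm(v)*(rad or np.linalg.norm(v))
    for i in range(1,n+1):
        a=dq*i/n;c,w=np.cos(a),np.sin(a);q=AX+np.array([[c,-w],[w,c]])@vu
        d=R.T@np.array([*(q-p[:2]),0]);print(np.round([d[0],d[1],-a],4).tolist())
E
python3 -c "
from h import *
arc(.9)"
```

```text
time_s: 17.55
tcp_pos: [0.5632, 0.0407, 0.0902]
orientation: [[0.902, 0.431, -0.001], [0.431, -0.902, -0.002], [-0.001, 0.001, -1.0]]
wrist_force: [-1.0, 0.6, 5.7]
grip_width: 0.0161
r 0.0595 q~ 1.1698917904726613 =rad 0.0204 tooly -64.5 z 0.0902 w 0.0161
F [-1.03  0.57  5.73] Tz 0.088 push_t 0.96 rad 0.67 M -0.03
[0.0003, 0.0053, -0.09]
[0.001, 0.0106, -0.18]
[0.0022, 0.0159, -0.27]
[0.0039, 0.0209, -0.36]
[0.0061, 0.0258, -0.45]
[0.0086, 0.0305, -0.54]
[0.0116, 0.035, -0.63]
[0.015, 0.0391, -0.72]
[0.0187, 0.043, -0.81]
[0.0228, 0.0465, -0.9]
```

```bash
python3 -m pendant '[{"xyz":[0.0001,0.003,0],"turn":-0.05},{"xyz":[0.0004,0.0071,0],"turn":-0.12},{"xyz":[0.0012,0.0118,0],"turn":-0.2},{"xyz":[0.0027,0.0176,0],"turn":-0.3},{"xyz":[0.0047,0.0232,0],"turn":-0.4},{"xyz":[0.0073,0.0285,0],"turn":-0.5},{"xyz":[0.0104,0.0336,0],"turn":-0.6},{"xyz":[0.0133,0.0372,0],"turn":-0.68},{"xyz":[0.0154,0.0396,0],"turn":-0.73},{"xyz":[0.0163,0.0405,0],"turn":-0.75}]'
python3 -c "
from h import *
arc(.8)"
```

```text
time_s: 18.55
tcp_pos: [0.5948, 0.011, 0.0902]
orientation: [[0.364, 0.931, -0.002], [0.931, -0.364, -0.002], [-0.002, -0.001, -1.0]]
wrist_force: [-4.1, 0.0, 5.7]
grip_width: 0.016
r 0.0597 q~ 43.81910797549389 =rad 0.7648 tooly -21.4 z 0.0902 w 0.016
F [-4.08  0.01  5.69] Tz 0.148 push_t 3.8 rad 1.49 M 0.079
[0.0002, 0.0048, -0.08]
[0.0007, 0.0095, -0.16]
[0.0017, 0.0142, -0.24]
[0.003, 0.0188, -0.32]
[0.0047, 0.0233, -0.4]
[0.0067, 0.0276, -0.48]
[0.0091, 0.0317, -0.56]
[0.0117, 0.0357, -0.64]
[0.0147, 0.0394, -0.72]
[0.018, 0.0429, -0.8]
```

```bash
python3 -m pendant '[{"xyz":[0.0001,0.003,0],"turn":-0.05},{"xyz":[0.0004,0.0071,0],"turn":-0.12},{"xyz":[0.0012,0.0119,0],"turn":-0.2},{"xyz":[0.0027,0.0176,0],"turn":-0.3},{"xyz":[0.0047,0.0233,0],"turn":-0.4},{"xyz":[0.0073,0.0286,0],"turn":-0.5},{"xyz":[0.0104,0.0337,0],"turn":-0.6},{"xyz":[0.0133,0.0375,0],"turn":-0.68},{"xyz":[0.0147,0.0391,0],"turn":-0.715},{"xyz":[0.0151,0.0396,0],"turn":-0.725}]'
python3 -c "
from h import *
arc(.3)"
```

```text
time_s: 19.55
tcp_pos: [0.6366, 0.0108, 0.0902]
orientation: [[-0.347, 0.938, -0.004], [0.938, 0.347, -0.002], [-0.001, -0.004, -1.0]]
wrist_force: [-7.5, 0.1, 6.0]
grip_width: 0.0162
r 0.0592 q~ 84.91281370770258 =rad 1.482 tooly 20.3 z 0.0902 w 0.0162
F [-7.54  0.14  6.  ] Tz 0.174 push_t 7.05 rad -2.66 M 0.244
[0.0, 0.0018, -0.03]
[0.0001, 0.0036, -0.06]
[0.0002, 0.0053, -0.09]
[0.0003, 0.0071, -0.12]
[0.0006, 0.0089, -0.15]
[0.0008, 0.0106, -0.18]
[0.0012, 0.0124, -0.21]
[0.0015, 0.0141, -0.24]
[0.002, 0.0158, -0.27]
[0.0024, 0.0175, -0.3]
```

```bash
python3 -m pendant '[{"xyz":[0,0.0003,0],"turn":-0.005},{"xyz":[0,0.0006,0],"turn":-0.01},{"xyz":[0,0.0009,0],"turn":-0.015},{"xyz":[0,0.0012,0],"turn":-0.02},{"xyz":[0,0.0015,0],"turn":-0.025},{"xyz":[0,0.0018,0],"turn":-0.03},{"xyz":[0.0001,0.0021,0],"turn":-0.035},{"xyz":[0.0001,0.0024,0],"turn":-0.04},{"xyz":[0.0001,0.0027,0],"turn":-0.045},{"xyz":[0.0001,0.003,0],"turn":-0.05}]'
python3 - <<'E'
from h import *
arc(.1,2)
for n,(x0,x1,y0,y1) in(("scene",(260,400,140,240)),("side",(180,300,110,220))):
    p,d=grab_frame(n);cv2.imwrite(f"pics/{n}8.png",cv2.resize(p[y0:y1,x0:x1,::-1],None,fx=5,fy=5,interpolation=cv2.INTER_CUBIC))
E
```

```text
time_s: 20.55
tcp_pos: [0.639, 0.0118, 0.0902]
orientation: [[-0.393, 0.919, -0.004], [0.919, 0.393, -0.002], [-0.0, -0.005, -1.0]]
wrist_force: [-4.8, -1.6, 5.3]
grip_width: 0.0162
r 0.0592 q~ 87.39403086115641 =rad 1.5253 tooly 23.2 z 0.0902 w 0.0162
F [-4.81 -1.57  5.29] Tz 0.151 push_t 5.05 rad -0.36 M 0.148
[0.0, 0.003, -0.05]
[0.0002, 0.0059, -0.1]
```

View pics/scene8.png

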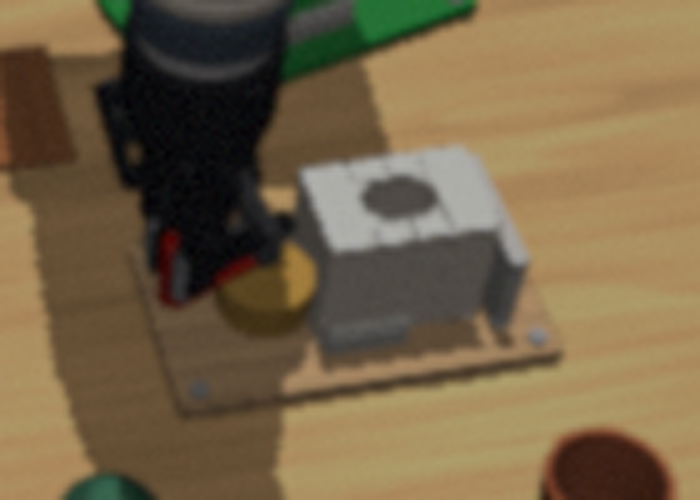

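View pics/side8.png

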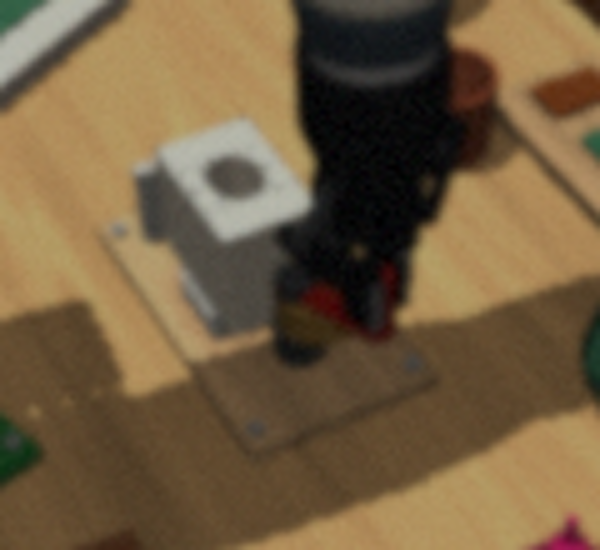

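Both views show the mould closed and the lobe near its back. The moment is back near friction level (0.15 N·m), so there is no contact yet. I'll continue in small steps.

```bash
python3 -m pendant '[{"xyz":[0,0.0006,0],"turn":-0.01},{"xyz":[0,0.0012,0],"turn":-0.02},{"xyz":[0,0.0018,0],"turn":-0.03},{"xyz":[0,0.0024,0],"turn":-0.04},{"xyz":[0.0001,0.003,0],"turn":-0.05},{"xyz":[0.0001,0.0036,0],"turn":-0.06},{"xyz":[0.0001,0.0042,0],"turn":-0.07},{"xyz":[0.0002,0.0048,0],"turn":-0.08},{"xyz":[0.0002,0.0054,0],"turn":-0.09},{"xyz":[0.0003,0.006,0],"turn":-0.1}]'
python3 -c "
from h import *
arc(.1,2)"
```

```text
time_s: 21.65
tcp_pos: [0.6443, 0.0144, 0.0902]
orientation: [[-0.484, 0.875, -0.005], [0.875, 0.484, -0.002], [0.0, -0.005, -1.0]]
wrist_force: [-5.2, -0.6, 5.6]
grip_width: 0.016
r 0.059 q~ 93.1454543355797 =rad 1.6257 tooly 28.9 z 0.0902 w 0.016
F [-5.22 -0.59  5.62] Tz 0.171 push_t 4.9 rad -1.92 M 0.118
[0.0, 0.003, -0.05]
[0.0002, 0.0059, -0.1]
```

```bash
python3 -m pendant '[{"xyz":[0,0.0006,0],"turn":-0.01},{"xyz":[0,0.0012,0],"turn":-0.02},{"xyz":[0,0.0018,0],"turn":-0.03},{"xyz":[0,0.0024,0],"turn":-0.04},{"xyz":[0.0001,0.003,0],"turn":-0.05},{"xyz":[0.0001,0.0034,0],"turn":-0.057},{"xyz":[0.0001,0.0038,0],"turn":-0.063},{"xyz":[0.0002,0.0042,0],"turn":-0.07},{"xyz":[0.0002,0.0042,0],"turn":-0.07},{"xyz":[0.0002,0.0042,0],"turn":-0.07}]'
python3 -c "
from h import *
arc(.1,2)"
```

```text
time_s: 22.65
tcp_pos: [0.6475, 0.0163, 0.0902]
orientation: [[-0.544, 0.839, -0.005], [0.839, 0.544, -0.003], [0.0, -0.006, -1.0]]
wrist_force: [-6.2, -3.0, 5.3]
grip_width: 0.0157
r 0.059 q~ 96.76020922468808 =rad 1.6888 tooly 33.0 z 0.0902 w 0.0157
F [-6.16 -2.99  5.33] Tz 0.088 push_t 6.82 rad -0.67 M 0.314
[-0.0, 0.0029, -0.05]
[0.0001, 0.0059, -0.1]
```

```bash
python3 -m pendant '[{"xyz":[0,0.0004,0],"turn":-0.006},{"xyz":[0,0.0008,0],"turn":-0.012},{"xyz":[0,0.0012,0],"turn":-0.018},{"xyz":[0,0.0015,0],"turn":-0.024},{"xyz":[0,0.0018,0],"turn":-0.03},{"xyz":[0,0.0018,0],"turn":-0.03},{"xyz":[0,0.0018,0],"turn":-0.03},{"xyz":[0,0.0018,0],"turn":-0.03},{"xyz":[0,0.0018,0],"turn":-0.03},{"xyz":[0,0.0018,0],"turn":-0.03}]'
python3 -c "
from h import *
arc(.1,2)"
```

```text
time_s: 23.65
tcp_pos: [0.6486, 0.017, 0.0902]
orientation: [[-0.569, 0.822, -0.006], [0.822, 0.569, -0.003], [0.001, -0.007, -1.0]]
wrist_force: [-5.4, -2.5, 6.2]
grip_width: 0.0164
r 0.059 q~ 98.03775399062567 =rad 1.7111 tooly 34.7 z 0.0902 w 0.0164
F [-5.45 -2.52  6.2 ] Tz 0.024 push_t 5.95 rad -0.83 M 0.326
[-0.0, 0.0029, -0.05]
[0.0001, 0.0059, -0.1]
```

```bash
python3 -m pendant '[{"xyz":[0,0.0004,0],"turn":-0.006},{"xyz":[0,0.0008,0],"turn":-0.012},{"xyz":[0,0.0012,0],"turn":-0.018},{"xyz":[0,0.0016,0],"turn":-0.024},{"xyz":[0,0.002,0],"turn":-0.03},{"xyz":[0,0.0024,0],"turn":-0.036},{"xyz":[0,0.0026,0],"turn":-0.04},{"xyz":[0,0.0026,0],"turn":-0.04},{"xyz":[0,0.0026,0],"turn":-0.04},{"xyz":[0,0.0026,0],"turn":-0.04}]'
cat >> h.py <<'E'
def avg(n=4):
    M=[]
    for i in range(n):
        s=read_state();p=np.array(s["tcp_pos"]);v=p[:2]-AX;F=np.array(s["wrist_force"]);T=np.array(s["torque"])
        M.append([-(v[0]*F[1]-v[1]*F[0])-T[2],-(v[0]*F[1]-v[1]*F[0])/.06,T[2],(np.arctan2(v[1],v[0])%(2*np.pi))-np.radians(204.7)])
        if i<n-1: grab_frame("scene")
    M=np.array(M);print("M,push,Tz,q mean",M.mean(0).round(3),"sd",M.std(0).round(3))
E
python3 -c "
from h import *
arc(.1,2);avg()"
```

```text
time_s: 24.65
tcp_pos: [0.6502, 0.0181, 0.0902]
orientation: [[-0.601, 0.799, -0.007], [0.799, 0.601, -0.004], [0.001, -0.008, -1.0]]
wrist_force: [-8.3, -2.0, 6.0]
grip_width: 0.016
r 0.0589 q~ 99.95996906184195 =rad 1.7446 tooly 37.0 z 0.0902 w 0.016
F [-8.33 -2.03  6.04] Tz -0.07 push_t 8.0 rad -3.07 M 0.542
[-0.0, 0.0029, -0.05]
[0.0001, 0.0059, -0.1]
M,push,Tz,q mean [ 0.518  7.185 -0.087  1.745] sd [0.019 0.601 0.023 0.   ]
```

The moment has climbed steadily since contact at q≈1.64 and is now 0.52 N·m. That implies about 11–12 N by moment and by angle (+0.1 rad). I'll let go here.

```bash
python3 -m pendant '[{"xyz":[0,0,0],"turn":0},{"xyz":[0,0,0],"turn":0},{"xyz":[0,0,0],"turn":0},{"xyz":[0,0,0],"turn":0},{"xyz":[0,0,0],"turn":0},{"xyz":[0,0,0],"turn":0},{"xyz":[0,0,0],"turn":0},{"xyz":[0,0,0],"turn":0},{"xyz":[0,0,0],"turn":0},{"xyz":[0,0,0],"turn":0}]' 0.05
python3 -c "
from h import *
s=read_state();print(np.round(s['tcp_pos'],4),np.round(s['wrist_force'],2),np.round(s['torque'],3))"
```

```text
time_s: 25.8
tcp_pos: [0.6502, 0.0181, 0.0902]
orientation: [[-0.601, 0.799, -0.007], [0.799, 0.601, -0.004], [0.001, -0.008, -1.0]]
wrist_force: [0.3, 0.4, -0.9]
grip_width: 0.0496
[0.6502 0.0181 0.0902] [ 0.31  0.44 -0.9 ] [-0.01  -0.006  0.032]
```

```bash
python3 -m pendant '[{"xyz":[0,0,-0.005],"turn":0},{"xyz":[0,0,-0.015],"turn":0},{"xyz":[0,0,-0.03],"turn":0},{"xyz":[0,0,-0.05],"turn":0},{"xyz":[-0.005,0,-0.07],"turn":0},{"xyz":[-0.015,0,-0.09],"turn":0},{"xyz":[-0.025,0,-0.105],"turn":0},{"xyz":[-0.035,0,-0.115],"turn":0},{"xyz":[-0.04,0,-0.12],"turn":0},{"xyz":[-0.04,0,-0.12],"turn":0}]'
python3 - <<'E'
from h import *
import json
s=read_state();json.dump({k:np.array(s[k]).tolist() for k in("tcp_pos","orientation")},open("pics/w9.json","w"))
p,d=grab_frame("wrist");cv2.imwrite("pics/w9.png",cv2.resize(p[:,:,::-1],None,fx=1.5,fy=1.5))
p,d=grab_frame("scene");cv2.imwrite("pics/s9.png",cv2.resize(p[100:292,120:400,::-1],None,fx=2.8,fy=2.8,interpolation=cv2.INTER_CUBIC))
E
```

```text
time_s: 26.8
tcp_pos: [0.6756, -0.0139, 0.2111]
orientation: [[-0.601, 0.799, -0.006], [0.8, 0.601, -0.004], [0.0, -0.007, -1.0]]
wrist_force: [0.0, -0.2, 0.3]
grip_width: 0.0503
```

View pics/w9.png

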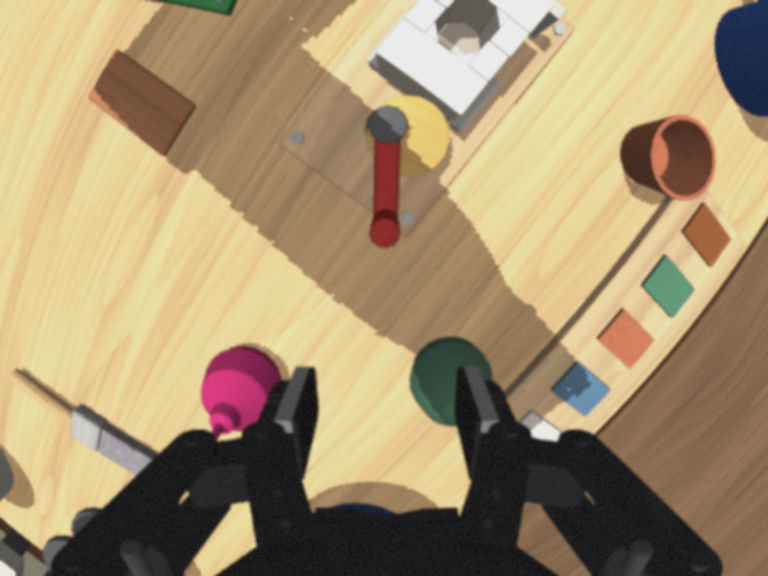

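View pics/s9.png

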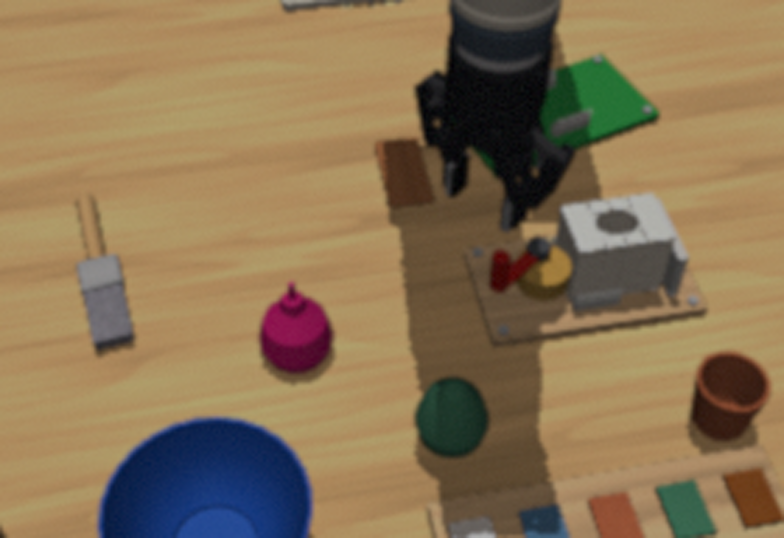

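The wrist view shows the mould shut, with the lobe at (410,135) against its back. The post top is at (384,233) and the cap at (388,125). Now a final check of the handle angle for springback.

```bash
python3 - <<'E'
from h import *
import json
s=json.load(open("pics/w9.json"))
a=wray(s,(384.5/1.5,233/1.5),.106);c=wray(s,(388/1.5,124/1.5),.07);v=a-c
print(a.round(4),c.round(4),np.linalg.norm(v[:2]).round(4),"q",(np.arctan2(v[1],v[0])%(2*np.pi)-np.radians(204.7)).round(3))
v=a[:2]-AX;print((np.arctan2(v[1],v[0])%(2*np.pi)-np.radians(204.7)).round(3))
E
```

```text
[0.6514 0.0175 0.106 ] [0.6168 0.0663 0.07  ] 0.0597 q 1.756
1.755
```

```bash
python3 -c "
from rig import *
print(close_job())"
```

```text
the job is handed in; nothing more can be done
None
```

The mould is closed and clamped, and the job was handed in at about 27 s of the 72 s allowed. I stood the loose half between the rails with its hollow towards the fixed half. Then I slid it forward until it met the fixed half with about 7 N, let go, and swung the red handle counter-clockwise to q ≈ 1.75 rad before releasing it.

**Clamping force:** I estimate about 11–12 N, inferred from wrist readings and the angle rather than measured directly. The moment at the axle rose from about 0.12 to 0.52 N·m. The angle past first contact (about 0.1 rad) also points to roughly 12 N. The possible spread is about 7.5–14 N, all within the 5–20 N allowed.

**After release:** pictures taken after release show the mould flush and the lobe against its back. The handle had not sprung back (1.755 rad against 1.745 while held), and the wrist force was near zero, so the robot was touching nothing. The bystanders visible in those pictures (bulb, brush, rib, egg, cup) looked undisturbed, as did the green look-alike. I did not measure their positions again.

**Disagreements:**
- **Early moment reading:** one reading of 0.24 N·m at q ≈ 1.48 came right after a fast swing. It dropped to 0.15 on the next slow step, so I took it as not real contact.
- **Mid-clamp moment reading:** the reading at q ≈ 1.71 was lower than the trend (0.33 against about 0.41 N·m).
- **Position of the loose half:** the wrist camera put its back about 2 mm from where touch placed it. I trusted the touch.

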